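# Nest the empty parts cups by colour

### The arm

A 7-joint arm with a two-finger parallel gripper is mounted at the origin on the work surface. World frame = base frame: x ahead of the robot, y to its left, z up, the work surface at z = 0. Lengths are in mm, angles in rad, forces in N, time in s.
With the tool pointing down it reaches from about 400 to 875 mm from the base axis. Payload 19.3 kg.
Tool frame: the origin (TCP) lies between the finger pads; the fingertips stand 11 mm ahead of it and the grasp point (between the pads) lies 8 mm behind it (arm.nose_length is the distance from the TCP to the fingertips, in mm); z points along the fingers, y is the line along which they close (so a half turn about z gives the same grasp; the last joint's range is limited). The gripper opens to 85 mm and grips with 20 to 120 N. Pads are 22 mm wide; open, the fingers measure 114 mm over their backs; the gripper's body (76 mm by 85 mm) begins 54 mm behind the grasp point. The pads swing forward as they close: fully open they stand 13 mm farther back than shut.
Start: joints at [1.116, 0.521, -0.036, 1.599, 0.021, 1.021, -0.113], TCP at [234.581, -579.299, 242.291] pointing down, gripper open.
Joint ranges: [-2.91, 2.91], [-0.3, 2.13], [-1.5, 1.42], [0.17, 2.43], [-1.26, 4.41], [0.16, 1.93], [-2.52, 2.52]. Speed limits (rad/s): [1.89, 1.89, 2.39, 2.39, 3.01, 3.01, 3.01].

### API

Orientations are given as a rotation vector (axis times angle).
In Python, from bench import arm gives the robot as it stands.
- The arm moves only by the tool play_rows, never from a script. Its argument "deltas" is a list of rows, each an object of numbers: "tx", "ty", "tz": the shift along the tool's x, y, z in cm; "turn": the turn about the tool's z in rad. In form: [{"tx": .., "ty": .., "tz": .., "turn": ..}, ...]. A call has 1 to 12 rows; each row is the pose to reach, as a shift and turn from the pose commanded when the call began, along the tool's axes at that moment; what a row does not reach only later rows make up. A row lasts 1/10 s, in which the tool goes at most 50 mm and 8.59 degrees, less where a joint would pass 70% of its speed; a pose out of reach is approached as far as the arm can. A call with a gripper value outside its range is refused whole. "fingers" is the opening in per cent of the stroke, from 0 (shut) to 100 (fully open), set as the call begins (left out, the last holds). The fingers move at their own pace and stop on an object; "newtons" is the grip in N (left out, the last holds). Time passes only in rows, so rows that repeat a pose let the fingers close. It gives the time, the measured TCP pose, the force, the opening and the grip force at its end, in the units of the state.
- arm.get_state(): the state, without advancing time (a new reading comes with each control period).
- arm.read_camera(name): name is "scene" or "side" or "wrist"; returns a dict with "color" (480x640x3 uint8, blue, green, red), "fx", "fy", "cx", "cy" (pixels), "k1" (the pictures are not rectified: a ray, as slopes to the right and down, at radius r is drawn at 1 + k1 r^2 times it, then the intrinsics apply), "camera_from_world" (4x4, takes a point from world to camera coordinates). Camera axes: x right, y down, z forward; pixel columns grow to the right and rows downward; lengths in mm; the calibration is good to about 2 mm. A picture is of the moment at which its call begins. There is no depth.
- arm.hand_in(): hands the job in; it is judged then, once.
Trained networks look in the newest picture that a camera, given by its name, has taken for a name from the list of things; names that differ only in an ending like _2 or _b are one class to them, and where a whole thing is asked for, a point or a joint stands for the part that bears it (a point fixed in the world has none). Each returns a list of dicts, best first, with "p" (0 to 1); they miss things now and then, are a little off and sometimes report something else, mostly with a low value. They report only what shows in the picture. A call takes as long as a camera call. They do not tell look-alikes from the thing itself.
- arm.spot_in(camera, name): "location" ([row, column] as shares, 0 to 1, of the picture: columns of its width, rows of its height, amid what is visible of it).
The state is a dict: "time": time; "joint_pos": joint angles; "qvel": joint speeds; "effort": joint torques, N m; "tcp_pos": TCP position; "tcp_rot": TCP orientation; "wrist_force": force on the tool from outside, world axes, zero at the start; "ft_torque": the same for the moment, N m; "finger_gap": finger opening in mm; "gripper_force": force on a finger pad.
Only numpy, scipy, OpenCV 4.12 (cv2) and the standard library are available. Lean on these libraries where they do the work, as an engineer would, in place of code of your own. Each camera call takes 0.05 s, during which the arm holds its last target. There are 200 camera calls.

### The job

Tidy the empty parts cups into two stacks: nest the all-blue cup and then the blue cup with the white rim into the blue cup fixed on its aluminium plate, and likewise the orange cups into the fixed orange one, so that each stack has its white-rimmed cup on top. Keep the cups upright and lower each gently until it just rests inside the one below, straight and without dropping or ramming it tight. Leave the green cup of screws, the solder spool and the round tin where they stand.

Things in the scene. Friction and masses are not known exactly. Their poses are not given: they have to be found in the camera images.
- blue_plain: Empty tapered parts cup, loose, mouth up, all blue. 65 mm high, 70 g. Outside 36 mm wide at foot, 50 at height 40; straight collar 60 mm wide from height 44 to 65: grip there. Wall 3 mm; foot solid to the inner floor at height 30. A cup nested in another rests on that floor, 30 mm higher, 2 mm play all round, its collar clear above the lower rim. Origin: centre of underside, z up.
- blue_white: Empty tapered parts cup, loose, mouth up, blue with white collar. 65 mm high, 70 g. Outside 36 mm wide at foot, 50 at height 40; straight collar 60 mm wide from height 44 to 65: grip there. Wall 3 mm; foot solid to the inner floor at height 30. A cup nested in another rests on that floor, 30 mm higher, 2 mm play all round, its collar clear above the lower rim. Origin: centre of underside, z up.
- orange_plain: Empty tapered parts cup, loose, mouth up, all orange. 65 mm high, 70 g. Outside 36 mm wide at foot, 50 at height 40; straight collar 60 mm wide from height 44 to 65: grip there. Wall 3 mm; foot solid to the inner floor at height 30. A cup nested in another rests on that floor, 30 mm higher, 2 mm play all round, its collar clear above the lower rim. Origin: centre of underside, z up.
- orange_white: Empty tapered parts cup, loose, mouth up, orange with white collar. 65 mm high, 70 g. Outside 36 mm wide at foot, 50 at height 40; straight collar 60 mm wide from height 44 to 65: grip there. Wall 3 mm; foot solid to the inner floor at height 30. A cup nested in another rests on that floor, 30 mm higher, 2 mm play all round, its collar clear above the lower rim. Origin: centre of underside, z up.
- blue_base: Fixed aluminium plate 80 x 80 x 6 mm with an empty all-blue cup, same form as the loose ones, screwed upright on its middle. Origin: centre of the plate's underside, on the bench; z up the cup's axis. Rim at height 71 mm, inner floor at 36 mm: the first cup nested has its underside at 36 mm, the second at 66 mm.
- orange_base: Fixed aluminium plate 80 x 80 x 6 mm with an empty all-orange cup, same form as the loose ones, screwed upright on its middle. Origin: centre of the plate's underside, on the bench; z up the cup's axis. Rim at height 71 mm, inner floor at 36 mm: the first cup nested has its underside at 36 mm, the second at 66 mm.
- screw_cup: Bystander: green parts cup of the same outer form (60 mm across, 62 mm high), filled with steel screws, loose, 0.2 kg. Origin: centre of the underside.
- solder_spool: Bystander: solder spool standing on end, black flanges 56 mm across, silvery winding, 49 mm high, loose, 0.3 kg. Origin: centre of the underside.
- parts_tin: Bystander: round brass-coloured tin full of small black and red parts, 64 mm across, 26 mm high, loose, 0.15 kg. Origin: centre of the underside.
Not all that is in view belongs to the job. Leave any turquoise or yellow look-alike of the blue_plain alone. What is shaped like the orange_plain but pink is not meant.

How it is judged (in metres and radians):
At the end, for the whole second after the job is handed in: In each colour the plain cup stands in the fixed cup (underside 36 mm above the plate's underside) and the white-rimmed cup stands in the plain one (66 mm), each within 5 mm in height and 8 mm sideways of the fixed cup's axis, upright within 0.1 rad, at rest (horizontal distance between each of blue_plain, blue_white and blue_base below 0.008 m and z of blue_plain in the frame of blue_base between 0.031 and 0.041 m and angle between each of blue_plain, blue_white, orange_plain, orange_white's own z axis and vertical below 0.1 rad and linear speed of each of blue_plain, blue_white, orange_plain, orange_white below 0.02 m/s and angular speed of each of blue_plain, blue_white, orange_plain, orange_white below 0.2 rad/s and z of blue_white in the frame of blue_base between 0.061 and 0.071 m and horizontal distance between each of orange_plain, orange_white and orange_base below 0.008 m and z of orange_plain in the frame of orange_base between 0.031 and 0.041 m and z of orange_white in the frame of orange_base between 0.061 and 0.071 m); the robot touches nothing.
It fails at once if a cup is tipped over (more than 45 degrees) (angle between any of blue_plain, blue_white, orange_plain, orange_white's own z axis and vertical above 0.785 rad).
It fails at once if a cup is dropped into the one below (arrives faster than 0.5 m/s, as from a fall of 13 mm) or rammed into it (over 40 N) (contact force between blue_plain and blue_base above 40 N or contact force between blue_white and blue_plain above 40 N or contact force between orange_plain and orange_base above 40 N or contact force between orange_white and orange_plain above 40 N or (horizontal distance between blue_plain and blue_base below 0.02 m and z of blue_plain in the frame of blue_base below 0.056 m and linear speed of blue_plain above 0.5 m/s) or (horizontal distance between blue_white and blue_base below 0.02 m and z of blue_white in the frame of blue_base below 0.086 m and linear speed of blue_white above 0.5 m/s) or (horizontal distance between orange_plain and orange_base below 0.02 m and z of orange_plain in the frame of orange_base below 0.056 m and linear speed of orange_plain above 0.5 m/s) or (horizontal distance between orange_white and orange_base below 0.02 m and z of orange_white in the frame of orange_base below 0.086 m and linear speed of orange_white above 0.5 m/s)).
It fails at once if the green screw cup, the solder spool or the round tin is moved by more than 20 mm or tipped (distance of any of screw_cup, solder_spool, parts_tin from where it was at the start of the episode above 0.02 m or angle between any of screw_cup, solder_spool, parts_tin's own z axis and vertical above 0.4 rad).
It also fails if it takes over 120 s, if anything falls off the work surface, if the arm or the gripper's body presses on something with over 40 N, if the wrist force passes 120 N, or if a joint passes its speed limit or range.

## Working session

There is one attempt and no reset: what is moved stays moved. The work goes in short steps, Python scripts to look and compute and a tool call to move; the robot and the scene stay as the last step left them, time stands still between calls to the robot, and variables do not carry over. Pictures are saved under pics/ and viewed, at most 14 in all, crops included, and the job is handed in when it is done.

Besides the shell and the picture viewer there is one more tool, called after "Emit:" by a JSON object that holds its "name" and its "arguments", one argument or row to a line. play_rows: Moves the arm, as the interface text tells. Its arguments: {"type":"object","properties":{"deltas":{"type":"array"},"fingers":{"type":"number"},"newtons":{"type":"number"}},"required":["deltas"]}

```bash
mkdir -p pics; ls
cat > h.py <<'E'
import numpy as np, cv2
from bench import arm
def shot(n,f):
    c=arm.read_camera(n); cv2.imwrite('pics/'+f,c['color']); return c
def ray(c,u,v):
    K=np.array([[c['fx'],0,c['cx']],[0,c['fy'],c['cy']],[0,0,1.]])
    p=cv2.undistortPoints(np.array([[[u,v]]],float),K,np.array([c['k1'],0,0,0.]))[0,0]
    M=np.array(c['camera_from_world']);R=M[:3,:3];o=-R.T@M[:3,3]
    return o,R.T@np.array([p[0],p[1],1])
def at(c,u,v,z):
    o,d=ray(c,u,v); return o+d*(z-o[2])/d[2]
def proj(c,P):
    M=np.array(c['camera_from_world']);q=M[:3,:3]@np.array(P,float)+M[:3,3]
    x,y=q[:2]/q[2]; s=1+c['k1']*(x*x+y*y)
    return np.array([c['fx']*x*s+c['cx'],c['fy']*y*s+c['cy']])
E
python3 - <<'E'
from h import *
print(arm.get_state())
for n in('scene','side','wrist'):
    c=shot(n,n+'0.png'); M=np.array(c['camera_from_world']); print(n,c['fx'],c['k1'],(-M[:3,:3].T@M[:3,3]).round(),M[2,:3].round(2))
E
```

```text
pics
{'time': 0.0, 'joint_pos': array([ 1.11582887,  0.52198455, -0.03630706,  1.59998844,  0.02120865,
        1.02108241, -0.11280381]), 'qvel': array([ 0.00072188, -0.00098339, -0.00132314,  0.00012133, -0.00079494,
        0.00056104,  0.000896  ]), 'effort': array([-7.57408034e-04, -9.27109337e+01,  1.97939247e+00, -3.69930875e+01,
        1.76748162e-02,  8.22550384e-03, -2.44388156e-05]), 'tcp_pos': array([ 234.42842039, -579.03531388,  241.7513152 ]), 'tcp_rot': array([-3.08262559e+00, -6.00429896e-01,  4.66289591e-04]), 'wrist_force': array([-0.30939342,  0.66380092, -0.3669667 ]), 'ft_torque': array([ 0.05627404,  0.00792789, -0.00249382]), 'gripper_force': 0.0, 'finger_gap': 85.3382579846625}
scene 560.6476735928799 -0.1546400976173074 [1143.  559.  805.] [-0.55 -0.51 -0.65]
side 601.1852579549945 0.026090270705090388 [ -91.  544. 1053.] [ 0.47 -0.43 -0.77]
wrist 406.1978490628291 -0.0873455220624803 [ 305. -551.  374.] [-0.27 -0.11 -0.96]
```

View pics/scene0.png

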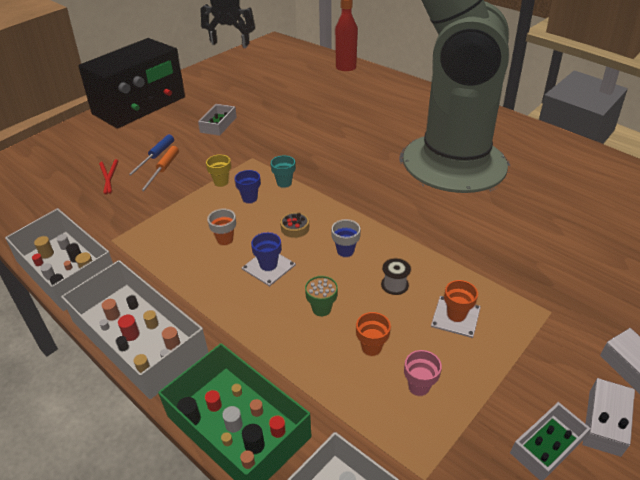

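View pics/side0.png

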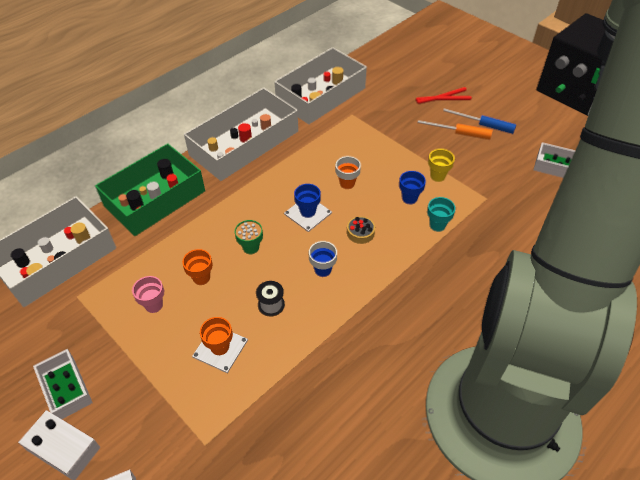

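Candidates (scene pixels): the blues are plain (248,186), white rim (346,237) and fixed on its plate (267,250). The oranges are plain (373,333), white rim (222,226) and fixed on its plate (461,300). Turquoise (283,170), yellow (219,170) and pink (422,372) are look-alikes. Next I fit the cup silhouettes in both cameras.

```bash
cat > fit.py <<'E'
from h import *
from scipy.optimize import minimize
cup=[(0,18),(40,25),(44,30),(65,30)]
t=np.linspace(0,2*np.pi,40)
def hull(c,x,y,z0,prof):
    P=[proj(c,(x+r*np.cos(a),y+r*np.sin(a),z0+h)) for h,r in prof for a in t]
    return cv2.convexHull(np.array(P,np.float32))
def mask(c,x,y,z0,prof,thr=45):
    im=cv2.cvtColor(c['color'],cv2.COLOR_BGR2LAB).astype(float)
    u,v=proj(c,(x,y,z0+35)); u,v=int(u),int(v); s=45
    w=im[max(0,v-s):v+s,max(0,u-s):u+s]
    mat=np.median(w.reshape(-1,3),0)
    d=np.linalg.norm((im-mat)*[.8,1.5,1.5],axis=2)
    m=(d>thr).astype(np.uint8)
    near=np.zeros_like(m); cv2.fillConvexPoly(near,hull(c,x,y,z0,[(h,r+9) for h,r in prof]).astype(int),1)
    return m&near
def fit(cs,x,y,z0,prof=cup,thr=45,it=2):
    for k in range(it):
        ms=[mask(c,x,y,z0,prof,thr) for c in cs]
        def cost(p):
            s=0
            for c,m in zip(cs,ms):
                q=np.zeros_like(m); cv2.fillConvexPoly(q,np.round(hull(c,p[0],p[1],z0,prof)*16).astype(np.int32),1,cv2.LINE_8,4)
                s+=(q^m).sum()/q.sum()
            return s
        r=minimize(cost,[x,y],method='Nelder-Mead',options=dict(initial_simplex=[[x,y],[x+8,y],[x,y+8]]))
        x,y=r.x
    return x,y,r.fun
E
cat > m.py <<'E'
from fit import *
S=arm.read_camera('scene');D=arm.read_camera('side')
g=dict(blue_plain=(248,186,0),blue_white=(346,239,0),orange_plain=(373,333,0),orange_white=(222,226,0),blue_base=(267,250,6),orange_base=(461,300,6),turq=(283,170,0),yellow=(219,170,0),pink=(422,372,0),green=(321,296,0))
for n,(u,v,z) in g.items():
    p=at(S,u,v,z+35)
    print(n,p[:2].round(),*[np.round(fit(cs,p[0],p[1],z),2) for cs in ([S],[D],[S,D])])
print('tin',at(S,295,222,20).round(),at(D,361,229,20).round(),'spool',at(S,396,275,25).round(),at(D,270,297,25).round())
E
python3 m.py
```

```text
blue_plain [ 454. -296.] [ 4.5529e+02 -2.9577e+02  1.1000e-01] [ 4.5955e+02 -2.8928e+02  7.0000e-02] [ 4.5999e+02 -2.9060e+02  2.2000e-01]
blue_white [452.   3.] [4.4975e+02 5.0000e-01 1.8000e-01] [4.5555e+02 6.2500e+00 8.0000e-02] [4.5588e+02 4.5100e+00 2.9000e-01]
orange_plain [616. 200.] [6.1786e+02 1.9990e+02 2.9000e-01] [6.245e+02 2.046e+02 1.000e-01] [6.2132e+02 2.0403e+02 4.1000e-01]
orange_white [ 593. -230.] [ 5.9473e+02 -2.2713e+02  3.7000e-01] [ 5.9973e+02 -2.2090e+02  1.7000e-01] [ 5.9799e+02 -2.1946e+02  5.6000e-01]
blue_base [588. -94.] [ 5.9731e+02 -8.5950e+01  1.9000e-01] [ 5.9021e+02 -7.9470e+01  1.9000e-01] [ 5.9505e+02 -8.3540e+01  3.9000e-01]
orange_base [452. 280.] [4.7205e+02 2.8458e+02 4.2000e-01] [4.4471e+02 2.9116e+02 3.8000e-01] [460.59 283.94   0.75]
turq [ 352. -280.] [ 3.5579e+02 -2.7414e+02  1.3000e-01] [ 3.6194e+02 -2.7124e+02  8.0000e-02] [ 3.6091e+02 -2.7246e+02  2.7000e-01]
yellow [ 454. -403.] [ 454.99 -400.06    0.88] [ 465.87 -403.83    0.75] [ 459.19 -398.19    1.63]
pink [629. 313.] [6.3609e+02 3.1509e+02 1.1000e-01] [6.3639e+02 3.1810e+02 9.0000e-02] [6.3673e+02 3.1630e+02 2.2000e-01]
green [608.  71.] [6.097e+02 7.333e+01 4.900e-01] [6.0962e+02 7.8230e+01 3.8000e-01] [611.17  75.72   0.88]
tin [ 467. -131.   20.] [ 465. -126.   20.] spool [463. 140.  25.] [469. 142.  25.]
```

```bash
cat >> h.py <<'E'
from scipy.spatial.transform import Rotation as Ro
def go(x,y,z,s=None):
    s=s or arm.get_state(); R=Ro.from_rotvec(s['tcp_rot']).as_matrix()
    d=R.T@(np.array([x,y,z])-s['tcp_pos'])/10
    print('pos',s['tcp_pos'].round(1),'yaw',round(np.degrees(np.arctan2(R[1,0],R[0,0])),2),'tilt',R[:2,2].round(4),'-> delta cm',d.round(2),'t',round(s['time'],1),'gap',round(s['finger_gap'],1))
E
python3 -c "
from h import *
print(arm.nose_length); go(458,-291,242)"
```

```text
11.0
pos [ 234.5 -579.2  242. ] yaw 22.05 tilt [-0.0002  0.0005] -> delta cm [ 3.153e+01 -1.832e+01  1.000e-02] t 0.2 gap 85.2
```

Emit:
{"name": "play_rows", "arguments": {
  "deltas": [
    {"tx":3,"ty":-1.7},
    {"tx":7,"ty":-4.1},
    {"tx":11,"ty":-6.4},
    {"tx":15,"ty":-8.7},
    {"tx":19,"ty":-11},
    {"tx":23,"ty":-13.4},
    {"tx":27,"ty":-15.7},
    {"tx":30,"ty":-17.4},
    {"tx":31.5,"ty":-18.3},
    {"tx":31.5,"ty":-18.3},
    {"tx":31.5,"ty":-18.3}
  ],
  "fingers": 100
}}

```text
$.deltas[0]: bad value
```

```bash
cat > w.py <<'E'
import sys
from fit import *
x,y,z=map(float,sys.argv[1:4]); c=arm.read_camera('wrist')
if len(sys.argv)>4: cv2.imwrite('pics/'+sys.argv[4],c['color'])
thr=45
for prof in (cup,cup[2:]):
    X=fit([c],x,y,z,prof,thr); print(np.round(X,2))
go(X[0],X[1],242)
E
python3 w.py 458 -291 0 w1.png
```

```text
[ 458. -291.   nan]
[ 458. -291.   nan]
pos [ 234.6 -579.2  242.1] yaw 22.04 tilt [-0.0001  0.0003] -> delta cm [ 3.153e+01 -1.833e+01  2.000e-02] t 0.3 gap 85.3fit.py:24: RuntimeWarning: invalid value encountered in scalar divide
  s+=(q^m).sum()/q.sum()
```

View pics/w1.png

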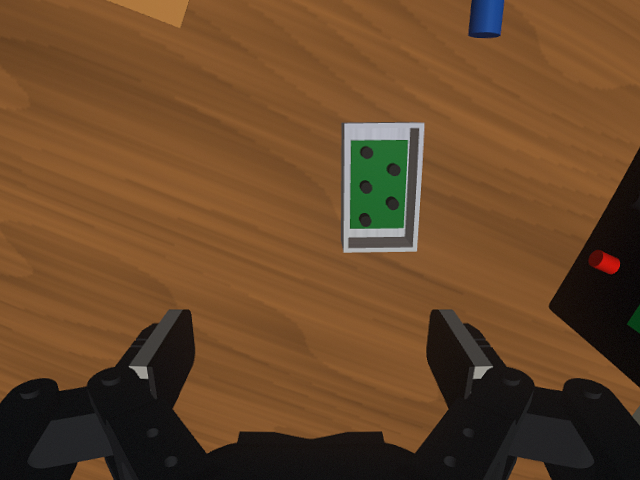

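The wrist view shows only the fingers (150,350 and 460,350) and a parts box, because the move was refused. Every row needs all four keys.

Emit:
{"name": "play_rows", "arguments": {
  "deltas": [
    {"tx":3,"ty":-1.7,"tz":0,"turn":0},
    {"tx":7,"ty":-4.1,"tz":0,"turn":0},
    {"tx":11,"ty":-6.4,"tz":0,"turn":0},
    {"tx":15,"ty":-8.7,"tz":0,"turn":0},
    {"tx":19,"ty":-11,"tz":0,"turn":0},
    {"tx":23,"ty":-13.4,"tz":0,"turn":0},
    {"tx":27,"ty":-15.7,"tz":0,"turn":0},
    {"tx":30,"ty":-17.4,"tz":0,"turn":0},
    {"tx":31.5,"ty":-18.3,"tz":0,"turn":0},
    {"tx":31.5,"ty":-18.3,"tz":0,"turn":0},
    {"tx":31.5,"ty":-18.3,"tz":0,"turn":0}
  ],
  "fingers": 100
}}

```text
time: 1.4
tcp_pos: [457.6, -291.7, 242.3]
tcp_rot: [3.083, 0.601, -0.001]
wrist_force: [0.4, -0.6, 0.7]
finger_gap: 84.9
gripper_force: 0.0
```

```bash
python3 w.py 458 -291 0 w2.png
```

```text
[ 460.42 -269.59    0.57]
[ 460.42 -269.59    0.57]
pos [ 457.3 -292.2  242.3] yaw 22.0 tilt [-0.0003 -0.0003] -> delta cm [ 1.14 -1.98  0.03] t 1.4 gap 85.3
```

View pics/w2.png

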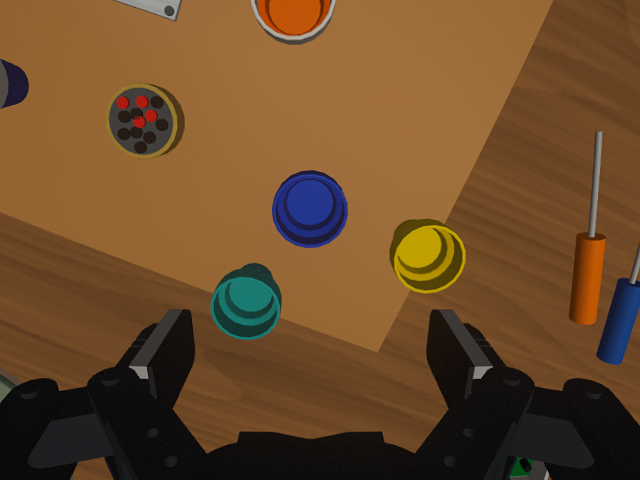

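The wrist view shows blue_plain at (310,209), turquoise at (247,303) and yellow at (428,256).

Run:
```python
from fit import *
c=arm.read_camera('wrist')
for X in((458,-291),(459.5,-290)): print(proj(c,(*X,65)),proj(c,(*X,0)))
print(at(c,310,209,65).round(1)); print(c['camera_from_world'].round(3), c['cx'],c['cy'])
m=mask(c,458,-291,0,cup);print(m.sum()); ys,xs=np.nonzero(m);print(xs.min(),xs.max(),ys.min(),ys.max())
print(arm.spot_in('wrist','blue_plain'))
```

```text
[308.60141064 213.21468716] [308.84538178 196.77846852]
[308.13042201 211.01604613] [308.45211153 194.92045189]
[ 461.5 -290.8   65. ]
[[ 3.74000e-01 -9.27000e-01  0.00000e+00 -4.42625e+02]
 [-8.86000e-01 -3.57000e-01  2.96000e-01  2.62778e+02]
 [-2.74000e-01 -1.11000e-01 -9.55000e-01  4.73021e+02]
 [ 0.00000e+00  0.00000e+00  0.00000e+00  1.00000e+00]] 310.27527948823763 238.35286480503623
5601
258 358 160 260
[{'location': [0.4271, 0.4844], 'p': 0.96}, {'location': [0.5269, 0.6594], 'p': 0.91}, {'location': [0.6304, 0.3881], 'p': 0.69}]
```

```bash
sed -i 's/s=45$/s=int(1.6*c["fx"]*60\/(np.array(c["camera_from_world"])[2]@[x,y,z0+35,1])*.9)/' fit.py; python3 w.py 458 -291 0; python3 m.py
```

```text
[ 4.5969e+02 -2.9068e+02  3.0000e-02]
[ 4.5969e+02 -2.9068e+02  3.0000e-02]
pos [ 457.2 -292.4  242.3] yaw 21.95 tilt [-0.0001 -0.0002] -> delta cm [ 0.29 -0.07  0.03] t 1.6 gap 85.5
blue_plain [ 454. -296.] [ 4.5622e+02 -2.9475e+02  9.0000e-02] [ 4.5955e+02 -2.8928e+02  7.0000e-02] [ 4.5966e+02 -2.9082e+02  2.1000e-01]
blue_white [452.   3.] [4.4975e+02 5.0000e-01 1.8000e-01] [4.5555e+02 6.2500e+00 8.0000e-02] [4.5588e+02 4.5100e+00 2.8000e-01]
orange_plain [616. 200.] [6.1806e+02 1.9998e+02 2.8000e-01] [6.245e+02 2.046e+02 1.000e-01] [6.2289e+02 2.0364e+02 4.0000e-01]
orange_white [ 593. -230.] [ 5.9473e+02 -2.2713e+02  3.6000e-01] [ 5.9779e+02 -2.1944e+02  1.8000e-01] [ 5.9768e+02 -2.1953e+02  5.5000e-01]
blue_base [588. -94.] [ 5.9731e+02 -8.5950e+01  1.9000e-01] [ 5.9021e+02 -7.9470e+01  1.9000e-01] [ 5.9495e+02 -8.3810e+01  3.9000e-01]
orange_base [452. 280.] [4.7209e+02 2.8459e+02 4.2000e-01] [4.4471e+02 2.9116e+02 3.8000e-01] [460.43 284.03   0.75]
turq [ 352. -280.] [ 3.5579e+02 -2.7414e+02  1.3000e-01] [ 3.6207e+02 -2.7126e+02  7.0000e-02] [ 3.6106e+02 -2.7127e+02  2.5000e-01]
yellow [ 454. -403.] [ 454.99 -400.06    0.87] [ 465.87 -403.83    0.74] [ 458.31 -397.28    1.62]
pink [629. 313.] [6.3609e+02 3.1509e+02 1.1000e-01] [6.3639e+02 3.1810e+02 9.0000e-02] [6.3526e+02 3.1642e+02 2.1000e-01]
green [608.  71.] [6.097e+02 7.333e+01 4.900e-01] [6.0962e+02 7.8230e+01 3.8000e-01] [611.26  75.83   0.87]
tin [ 467. -131.   20.] [ 465. -126.   20.] spool [463. 140.  25.] [469. 142.  25.]
```

Emit:
{"name": "play_rows", "arguments": {
  "deltas": [
    {"tx":0.25,"ty":-0.07,"tz":3,"turn":0},
    {"tx":0.25,"ty":-0.07,"tz":6,"turn":0},
    {"tx":0.25,"ty":-0.07,"tz":9,"turn":0},
    {"tx":0.25,"ty":-0.07,"tz":12,"turn":0},
    {"tx":0.25,"ty":-0.07,"tz":15,"turn":0},
    {"tx":0.25,"ty":-0.07,"tz":17,"turn":0},
    {"tx":0.25,"ty":-0.07,"tz":18.5,"turn":0},
    {"tx":0.25,"ty":-0.07,"tz":19.4,"turn":0},
    {"tx":0.25,"ty":-0.07,"tz":19.4,"turn":0},
    {"tx":0.25,"ty":-0.07,"tz":19.4,"turn":0}
  ]
}}

```text
time: 2.7
tcp_pos: [460.1, -290.1, 48.8]
tcp_rot: [3.083, 0.6, 0.001]
wrist_force: [0.0, 0.7, -0.3]
finger_gap: 85.3
gripper_force: 0.0
```

Emit:
{"name": "play_rows", "arguments": {
  "deltas": [
    {"tx":0,"ty":0,"tz":0,"turn":0},
    {"tx":0,"ty":0,"tz":0,"turn":0},
    {"tx":0,"ty":0,"tz":0,"turn":0},
    {"tx":0,"ty":0,"tz":0,"turn":0},
    {"tx":0,"ty":0,"tz":0,"turn":0},
    {"tx":0,"ty":0,"tz":0,"turn":0},
    {"tx":0,"ty":0,"tz":0,"turn":0},
    {"tx":0,"ty":0,"tz":0,"turn":0}
  ],
  "fingers": 60,
  "newtons": 20
}}

```text
time: 3.5
tcp_pos: [460.3, -290.1, 49.1]
tcp_rot: [3.083, 0.6, 0.001]
wrist_force: [-1.9, 1.5, 8.4]
finger_gap: 59.1
gripper_force: 19.8
```

```bash
python3 -c "
from h import *
shot('wrist','w3.png'); go(459.5,-290.5,242)"
```

```text
pos [ 460.3 -290.    49.1] yaw 22.04 tilt [ 0.001  -0.0005] -> delta cm [ -0.08   0.03 -19.29] t 3.5 gap 58.7
```

View pics/w3.png

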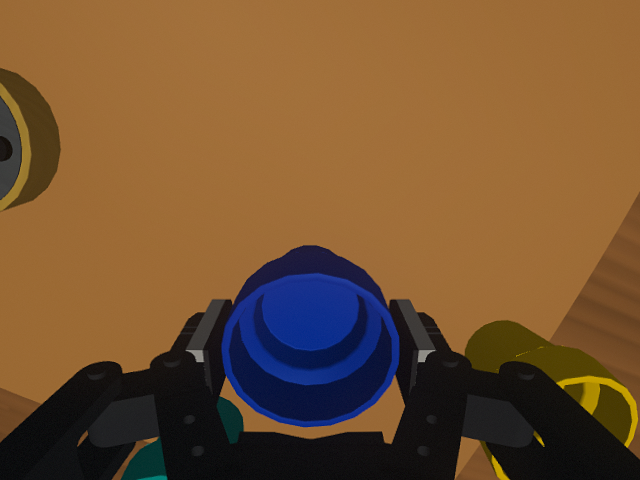

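Blue_plain is held, rim centred near (311,350) between the pads. I lift it and carry it over blue_base.

Emit:
{"name": "play_rows", "arguments": {
  "deltas": [
    {"tx":0,"ty":0,"tz":-1,"turn":0},
    {"tx":0,"ty":0,"tz":-3,"turn":0},
    {"tx":0,"ty":0,"tz":-6,"turn":0},
    {"tx":0,"ty":0,"tz":-9,"turn":0},
    {"tx":0,"ty":0,"tz":-12,"turn":0},
    {"tx":0,"ty":0,"tz":-15,"turn":0},
    {"tx":0,"ty":0,"tz":-18,"turn":0},
    {"tx":0,"ty":0,"tz":-19.3,"turn":0},
    {"tx":0,"ty":0,"tz":-19.3,"turn":0}
  ]
}}

```text
time: 4.45
tcp_pos: [460.4, -290.2, 243.3]
tcp_rot: [3.082, 0.6, 0.004]
wrist_force: [-0.0, -0.2, -0.5]
finger_gap: 58.8
gripper_force: 22.4
```

```bash
python3 -c "
from h import *
go(595,-83,242)"
```

```text
pos [ 460.4 -290.2  243.3] yaw 22.04 tilt [ 0.0028 -0.0016] -> delta cm [ 20.25 -14.16   0.13] t 4.5 gap 58.8
```

Emit:
{"name": "play_rows", "arguments": {
  "deltas": [
    {"tx":1.5,"ty":-1,"tz":0,"turn":0},
    {"tx":4,"ty":-2.8,"tz":0,"turn":0},
    {"tx":7,"ty":-4.9,"tz":0,"turn":0},
    {"tx":10,"ty":-7,"tz":0,"turn":0},
    {"tx":13,"ty":-9.1,"tz":0,"turn":0},
    {"tx":16,"ty":-11.2,"tz":0,"turn":0},
    {"tx":18.5,"ty":-13,"tz":0,"turn":0},
    {"tx":20.2,"ty":-14.2,"tz":0,"turn":0},
    {"tx":20.2,"ty":-14.2,"tz":0,"turn":0},
    {"tx":20.2,"ty":-14.2,"tz":0,"turn":0},
    {"tx":20.2,"ty":-14.2,"tz":0,"turn":0}
  ]
}}

```text
time: 5.55
tcp_pos: [593.2, -83.4, 240.6]
tcp_rot: [3.084, 0.599, -0.002]
wrist_force: [-0.2, -1.1, -0.1]
finger_gap: 58.7
gripper_force: 22.4
```

```bash
python3 -c "
from h import *
shot('wrist','w4.png'); go(595,-83,242)"
```

```text
pos [593.3 -83.5 240.8] yaw 21.97 tilt [-0.0009 -0.0003] -> delta cm [ 0.18  0.02 -0.12] t 5.6 gap 58.6
```

View pics/w4.png

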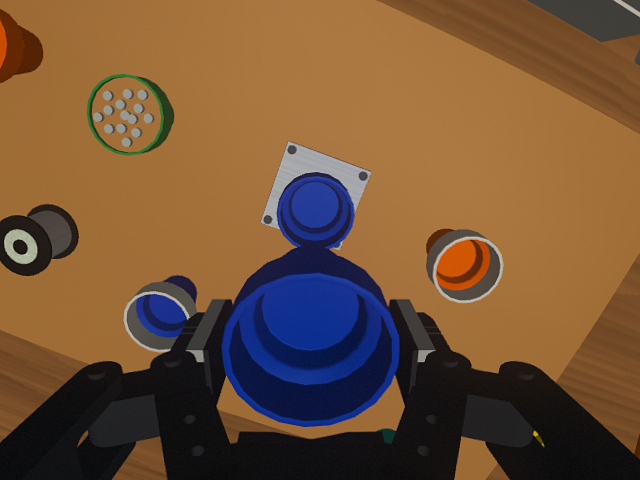

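The base rim is at about (316,210), just above the held cup (311,350) and partly overlapped by its foot. I fit both from colour masks.

```bash
cat > v.py <<'E'
# v.py color bx by zrimbase(underside of lower cup) hold(0/1) [held white 0/1] : wrist fits of lower cup & held cup
import sys
from fit import *
def cm(c,col):
    L=cv2.cvtColor(c['color'],cv2.COLOR_BGR2LAB).astype(int)
    hsv=cv2.cvtColor(c['color'],cv2.COLOR_BGR2HSV).astype(int)
    if col=='blue': return ((hsv[...,0]>105)&(hsv[...,0]<135)&(hsv[...,1]>120)).astype(np.uint8)
    return ((hsv[...,0]<11)&(hsv[...,1]>190)).astype(np.uint8)
def rimfit(c,m,x,y,z0,prof,rows):
    near=np.zeros_like(m); cv2.fillConvexPoly(near,hull(c,x,y,z0,[(h,r+12) for h,r in prof]).astype(int),1)
    near[:rows[0]]=0; near[rows[1]:]=0
    def cost(p):
        q=np.zeros_like(m); cv2.fillConvexPoly(q,np.round(hull(c,p[0],p[1],z0,prof)*16).astype(np.int32),1,cv2.LINE_8,4)
        return ((q^m)*near).sum()/q.sum()
    r=minimize(cost,[x,y],method='Nelder-Mead',options=dict(initial_simplex=[[x,y],[x+6,y],[x,y+6]])); return np.array([*r.x,r.fun])
if __name__=='__main__':
    c=arm.read_camera('wrist'); s=arm.get_state(); col=sys.argv[1]; m=cm(c,col); x,y,z=map(float,sys.argv[2:5])
    B=rimfit(c,m,x,y,z,cup,(0,243)); print('base',B.round(2), proj(c,(B[0],B[1],z+65)).round(1))
    tx,ty,tz=s['tcp_pos']
    H=rimfit(c,m,tx,ty,tz-49.1,cup,(255,480)); print('held',H.round(2),'rel tcp',(H[:2]-[tx,ty]).round(2), proj(c,(H[0],H[1],tz+16)).round(1))
    go(tx+B[0]-H[0],ty+B[1]-H[1],tz,s)
    im=c['color'].copy()
    for X,z0 in((B,z),(H,tz-49.1)): cv2.polylines(im,[hull(c,X[0],X[1],z0,cup).astype(int)],True,(0,255,0),1); cv2.polylines(im,[hull(c,X[0],X[1],z0,cup[3:]).astype(int)],True,(0,255,255),1)
    cv2.imwrite('pics/v.png',im)
E
python3 v.py blue 595 -83 6
```

```text
base [ 5.9549e+02 -8.7020e+01  5.0000e-02] [315.1 215.9]
held [ 5.9353e+02 -8.3640e+01  3.0000e-02] rel tcp [ 0.13 -0.27] [310.  354.9]
pos [593.4 -83.4 241. ] yaw 21.97 tilt [-0.0005 -0.0002] -> delta cm [ 0.06  0.39 -0.  ] t 5.7 gap 58.8
```

View pics/v.png

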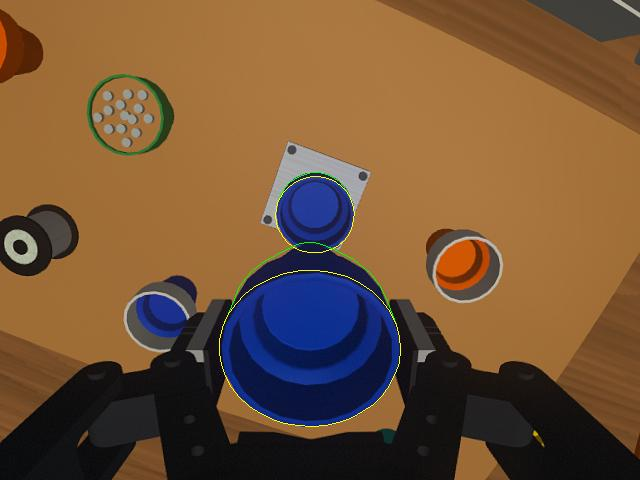

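```bash
python3 -c "
import cv2
a=cv2.imread('pics/w4.png')[150:290,230:400];b=cv2.imread('pics/v.png')[150:290,230:400]
cv2.imwrite('pics/z.png',cv2.resize(cv2.hconcat([a,b]),None,fx=2.3,fy=2.3,interpolation=cv2.INTER_CUBIC))"
```

```text
(no output)
```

View pics/z.png

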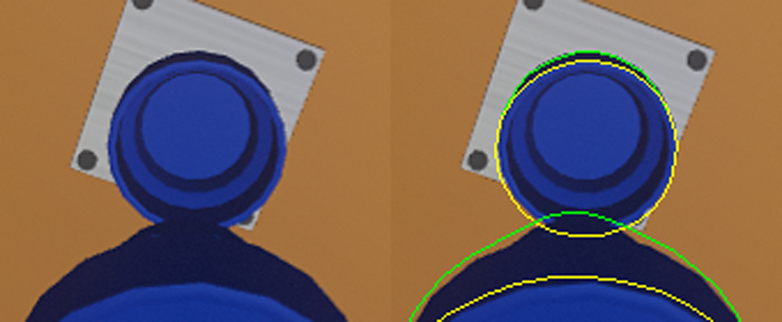

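```bash
sed -i 's/(44,30),(65,30)/(44,29.3),(65,29.3)/' fit.py; sed -i 's/(0,243)/(0,235)/' v.py; python3 v.py blue 596 -84 6; python3 -c "
from h import *
c=arm.read_camera('wrist');print(at(c,315.8,212.7,71)); s=arm.get_state(); print(at(c,311,350,s['tcp_pos'][2]+16)-s['tcp_pos'])"
```

```text
base [ 5.9605e+02 -8.6510e+01  2.0000e-02] [314.8 215.2]
held [ 5.9329e+02 -8.3840e+01  1.0000e-02] rel tcp [-0.21 -0.57] [310.3 356. ]
pos [593.5 -83.3 241.2] yaw 21.98 tilt [-0.0002 -0.0002] -> delta cm [ 0.16  0.35 -0.  ] t 5.7 gap 58.6
[598.26649679 -86.35809493  71.        ]
[1.96784722e+00 2.80309571e-03 1.60000000e+01]
```

Emit:
{"name": "play_rows", "arguments": {
  "deltas": [
    {"tx":0.16,"ty":0.36,"tz":1,"turn":0},
    {"tx":0.16,"ty":0.36,"tz":3,"turn":0},
    {"tx":0.16,"ty":0.36,"tz":5.5,"turn":0},
    {"tx":0.16,"ty":0.36,"tz":8,"turn":0},
    {"tx":0.16,"ty":0.36,"tz":10,"turn":0},
    {"tx":0.16,"ty":0.36,"tz":11.2,"turn":0},
    {"tx":0.16,"ty":0.36,"tz":11.2,"turn":0},
    {"tx":0.16,"ty":0.36,"tz":11.2,"turn":0}
  ]
}}

```text
time: 6.55
tcp_pos: [597.0, -85.3, 129.7]
tcp_rot: [3.084, 0.6, 0.001]
wrist_force: [0.5, 0.8, -1.1]
finger_gap: 58.5
gripper_force: 22.4
```

Emit:
{"name": "play_rows", "arguments": {
  "deltas": [
    {"tx":0,"ty":0,"tz":0.3,"turn":0},
    {"tx":0,"ty":0,"tz":0.6,"turn":0},
    {"tx":0,"ty":0,"tz":0.9,"turn":0},
    {"tx":0,"ty":0,"tz":1.2,"turn":0},
    {"tx":0,"ty":0,"tz":1.5,"turn":0},
    {"tx":0,"ty":0,"tz":1.8,"turn":0},
    {"tx":0,"ty":0,"tz":2.1,"turn":0},
    {"tx":0,"ty":0,"tz":2.4,"turn":0},
    {"tx":0,"ty":0,"tz":2.4,"turn":0},
    {"tx":0,"ty":0,"tz":2.4,"turn":0}
  ]
}}

```text
time: 7.55
tcp_pos: [596.7, -85.2, 105.3]
tcp_rot: [-3.084, -0.601, 0.0]
wrist_force: [0.2, 0.7, -0.7]
finger_gap: 58.8
gripper_force: 22.4
```

Emit:
{"name": "play_rows", "arguments": {
  "deltas": [
    {"tx":0,"ty":0,"tz":0.2,"turn":0},
    {"tx":0,"ty":0,"tz":0.4,"turn":0},
    {"tx":0,"ty":0,"tz":0.6,"turn":0},
    {"tx":0,"ty":0,"tz":0.8,"turn":0},
    {"tx":0,"ty":0,"tz":1.0,"turn":0},
    {"tx":0,"ty":0,"tz":1.2,"turn":0},
    {"tx":0,"ty":0,"tz":1.2,"turn":0},
    {"tx":0,"ty":0,"tz":1.2,"turn":0}
  ]
}}

```text
time: 8.35
tcp_pos: [596.7, -85.2, 93.3]
tcp_rot: [-3.084, -0.601, 0.0]
wrist_force: [1.0, 0.5, -0.4]
finger_gap: 58.5
gripper_force: 22.4
```

Emit:
{"name": "play_rows", "arguments": {
  "deltas": [
    {"tx":0,"ty":0,"tz":0.15,"turn":0},
    {"tx":0,"ty":0,"tz":0.3,"turn":0},
    {"tx":0,"ty":0,"tz":0.45,"turn":0},
    {"tx":0,"ty":0,"tz":0.6,"turn":0},
    {"tx":0,"ty":0,"tz":0.6,"turn":0},
    {"tx":0,"ty":0,"tz":0.6,"turn":0}
  ]
}}

```text
time: 8.95
tcp_pos: [596.7, -85.2, 87.3]
tcp_rot: [-3.084, -0.601, 0.0]
wrist_force: [-0.0, 0.2, -0.7]
finger_gap: 58.4
gripper_force: 22.4
```

Emit:
{"name": "play_rows", "arguments": {
  "deltas": [
    {"tx":0,"ty":0,"tz":0.1,"turn":0},
    {"tx":0,"ty":0,"tz":0.2,"turn":0},
    {"tx":0,"ty":0,"tz":0.2,"turn":0},
    {"tx":0,"ty":0,"tz":0.2,"turn":0}
  ]
}}

```text
time: 9.35
tcp_pos: [596.7, -85.2, 85.3]
tcp_rot: [-3.084, -0.601, -0.0]
wrist_force: [-0.6, 0.5, -0.7]
finger_gap: 58.7
gripper_force: 22.4
```

Emit:
{"name": "play_rows", "arguments": {
  "deltas": [
    {"tx":0,"ty":0,"tz":0,"turn":0},
    {"tx":0,"ty":0,"tz":0,"turn":0},
    {"tx":0,"ty":0,"tz":0,"turn":0},
    {"tx":0,"ty":0,"tz":0,"turn":0},
    {"tx":0,"ty":0,"tz":0,"turn":0},
    {"tx":0,"ty":0,"tz":0,"turn":0},
    {"tx":0,"ty":0,"tz":-2,"turn":0},
    {"tx":0,"ty":0,"tz":-5,"turn":0},
    {"tx":0,"ty":0,"tz":-9,"turn":0},
    {"tx":0,"ty":0,"tz":-13,"turn":0},
    {"tx":0,"ty":0,"tz":-15.6,"turn":0},
    {"tx":0,"ty":0,"tz":-15.6,"turn":0}
  ],
  "fingers": 100
}}

```text
time: 10.55
tcp_pos: [598.2, -85.3, 245.1]
tcp_rot: [3.082, 0.6, 0.009]
wrist_force: [0.4, 0.3, 0.2]
finger_gap: 85.5
gripper_force: 0.0
```

```bash
python3 -c "
from h import *
shot('wrist','w5.png'); go(456,5,242)"
```

```text
pos [597.3 -85.2 242.9] yaw 22.04 tilt [ 0.003  -0.0003] -> delta cm [ -9.71 -13.67   0.05] t 10.6 gap 85.4
```

View pics/w5.png

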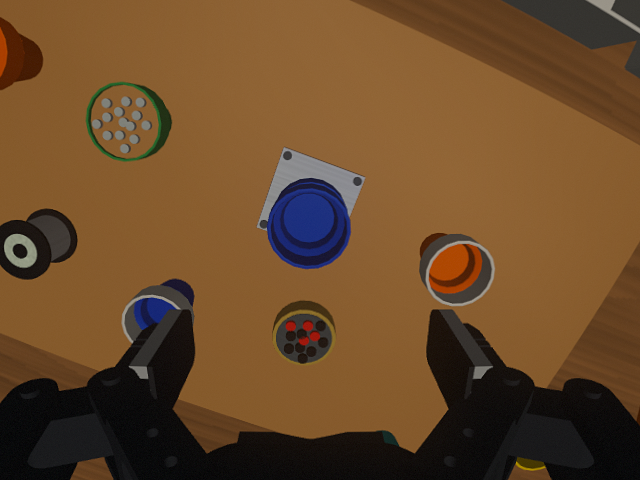

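Blue_plain sits straight inside the base at (309,224). Next is blue_white.

```bash
python3 -c "
from v import *
c=arm.read_camera('wrist'); m=cm(c,'blue'); print(rimfit(c,m,597,-85,36,cup,(0,480)).round(2)); go(456,5,242)"
```

```text
[ 5.9709e+02 -8.5340e+01  6.0000e-02]
pos [596.7 -85.2 241.5] yaw 22.05 tilt [ 0.0007 -0.0002] -> delta cm [ -9.66 -13.64  -0.06] t 10.7 gap 85.4
```

Emit:
{"name": "play_rows", "arguments": {
  "deltas": [
    {"tx":-1,"ty":-1.4,"tz":0,"turn":0},
    {"tx":-2.5,"ty":-3.5,"tz":0,"turn":0},
    {"tx":-4.5,"ty":-6.3,"tz":0,"turn":0},
    {"tx":-6.5,"ty":-9.1,"tz":0,"turn":0},
    {"tx":-8.3,"ty":-11.6,"tz":0,"turn":0},
    {"tx":-9.6,"ty":-13.5,"tz":0,"turn":0},
    {"tx":-9.7,"ty":-13.7,"tz":0,"turn":0},
    {"tx":-9.7,"ty":-13.7,"tz":0,"turn":0},
    {"tx":-9.7,"ty":-13.7,"tz":0,"turn":0},
    {"tx":-9.7,"ty":-13.7,"tz":0,"turn":0}
  ]
}}

```text
time: 11.65
tcp_pos: [455.8, 5.0, 240.9]
tcp_rot: [-3.084, -0.6, 0.001]
wrist_force: [-0.1, 0.1, -0.5]
finger_gap: 85.7
gripper_force: 0.0
```

```bash
python3 w.py 456 5 0 w6.png; python3 -c "
from fit import *
c=arm.read_camera('wrist'); print('mask'); m=mask(c,456,5,0,cup); ys,xs=np.nonzero(m); print(xs.min(),xs.max(),ys.min(),ys.max()); h=hull(c,456,5,0,cup)[:,0]; print(h.min(0),h.max(0))"
```

```text
[4.5575e+02 3.5600e+00 1.0000e-02]
[4.5575e+02 3.5600e+00 1.0000e-02]
pos [455.7   5.  240.9] yaw 22.01 tilt [-0.0005  0.0001] -> delta cm [-0.05  0.14 -0.11] t 11.7 gap 85.5
mask
274 349 174 251
[272.4035  173.36623] [347.49988 250.2478 ]
```

Emit:
{"name": "play_rows", "arguments": {
  "deltas": [
    {"tx":-0.05,"ty":0.14,"tz":3,"turn":0},
    {"tx":-0.05,"ty":0.14,"tz":6,"turn":0},
    {"tx":-0.05,"ty":0.14,"tz":9,"turn":0},
    {"tx":-0.05,"ty":0.14,"tz":12,"turn":0},
    {"tx":-0.05,"ty":0.14,"tz":15,"turn":0},
    {"tx":-0.05,"ty":0.14,"tz":17,"turn":0},
    {"tx":-0.05,"ty":0.14,"tz":18.5,"turn":0},
    {"tx":-0.05,"ty":0.14,"tz":19.2,"turn":0},
    {"tx":-0.05,"ty":0.14,"tz":19.2,"turn":0},
    {"tx":-0.05,"ty":0.14,"tz":19.2,"turn":0}
  ]
}}

```text
time: 12.75
tcp_pos: [455.7, 3.9, 49.8]
tcp_rot: [3.084, 0.6, 0.001]
wrist_force: [0.5, -0.5, 0.4]
finger_gap: 85.2
gripper_force: 0.0
```

Emit:
{"name": "play_rows", "arguments": {
  "deltas": [
    {"tx":0,"ty":0,"tz":0,"turn":0},
    {"tx":0,"ty":0,"tz":0,"turn":0},
    {"tx":0,"ty":0,"tz":0,"turn":0},
    {"tx":0,"ty":0,"tz":0,"turn":0},
    {"tx":0,"ty":0,"tz":0,"turn":0},
    {"tx":0,"ty":0,"tz":0,"turn":0},
    {"tx":0,"ty":0,"tz":0,"turn":0},
    {"tx":0,"ty":0,"tz":0,"turn":0}
  ],
  "fingers": 60
}}

```text
time: 13.55
tcp_pos: [455.9, 3.9, 50.1]
tcp_rot: [3.083, 0.6, 0.002]
wrist_force: [-2.0, 0.3, 11.2]
finger_gap: 60.3
gripper_force: 19.1
```

Emit:
{"name": "play_rows", "arguments": {
  "deltas": [
    {"tx":0,"ty":0,"tz":-1,"turn":0},
    {"tx":0,"ty":0,"tz":-3,"turn":0},
    {"tx":0,"ty":0,"tz":-6,"turn":0},
    {"tx":0,"ty":0,"tz":-9,"turn":0},
    {"tx":0,"ty":0,"tz":-12,"turn":0},
    {"tx":0,"ty":0,"tz":-15,"turn":0},
    {"tx":0,"ty":0,"tz":-18,"turn":0},
    {"tx":0,"ty":0,"tz":-19.2,"turn":0},
    {"tx":0,"ty":0,"tz":-19.2,"turn":0},
    {"tx":0,"ty":0,"tz":-19.2,"turn":0}
  ]
}}

```text
time: 14.55
tcp_pos: [455.0, 3.8, 240.7]
tcp_rot: [3.084, 0.6, -0.001]
wrist_force: [1.2, -0.0, -0.4]
finger_gap: 60.3
gripper_force: 22.1
```

```bash
python3 -c "
from h import *
go(597,-85.2,241)"
```

```text
pos [455.    3.8 240.7] yaw 22.04 tilt [-0.0006 -0.0001] -> delta cm [ 9.82 13.58 -0.04] t 14.6 gap 60.3
```

Emit:
{"name": "play_rows", "arguments": {
  "deltas": [
    {"tx":1,"ty":1.4,"tz":0,"turn":0},
    {"tx":2.5,"ty":3.5,"tz":0,"turn":0},
    {"tx":4.5,"ty":6.2,"tz":0,"turn":0},
    {"tx":6.5,"ty":9,"tz":0,"turn":0},
    {"tx":8.3,"ty":11.5,"tz":0,"turn":0},
    {"tx":9.6,"ty":13.3,"tz":0,"turn":0},
    {"tx":9.8,"ty":13.6,"tz":0,"turn":0},
    {"tx":9.8,"ty":13.6,"tz":0,"turn":0},
    {"tx":9.8,"ty":13.6,"tz":0,"turn":0},
    {"tx":9.8,"ty":13.6,"tz":0,"turn":0}
  ]
}}

```text
time: 15.55
tcp_pos: [596.7, -84.7, 241.1]
tcp_rot: [-3.083, -0.602, 0.001]
wrist_force: [-0.5, 0.1, -1.0]
finger_gap: 60.4
gripper_force: 22.1
```

```bash
python3 -c "
from h import *
shot('wrist','w7.png'); go(596.8,-85.2,155)"
```

```text
pos [596.8 -84.8 241.4] yaw 22.08 tilt [-0.0001  0.0001] -> delta cm [-0.02  0.04  8.64] t 15.6 gap 59.9
```

View pics/w7.png

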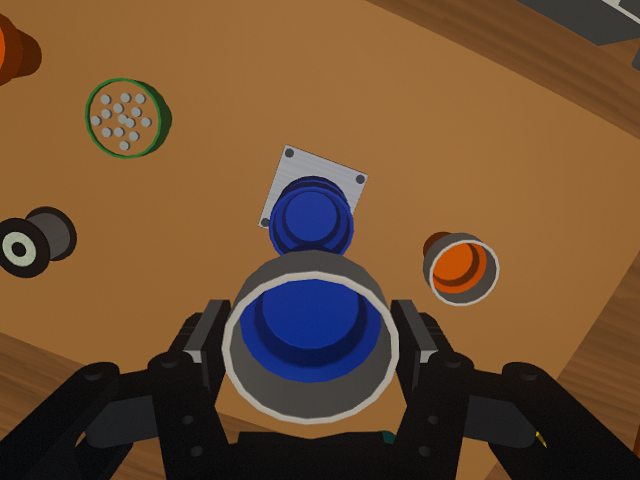

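Blue_white is held straight (rim centre about (310,348)), with the stack at (311,220) ahead. I lower it.

Emit:
{"name": "play_rows", "arguments": {
  "deltas": [
    {"tx":0,"ty":0.04,"tz":2,"turn":0},
    {"tx":0,"ty":0.04,"tz":4.5,"turn":0},
    {"tx":0,"ty":0.04,"tz":6.5,"turn":0},
    {"tx":0,"ty":0.04,"tz":8,"turn":0},
    {"tx":0,"ty":0.04,"tz":8.4,"turn":0},
    {"tx":0,"ty":0.04,"tz":8.7,"turn":0},
    {"tx":0,"ty":0.04,"tz":9,"turn":0},
    {"tx":0,"ty":0.04,"tz":9.3,"turn":0},
    {"tx":0,"ty":0.04,"tz":9.6,"turn":0},
    {"tx":0,"ty":0.04,"tz":9.9,"turn":0},
    {"tx":0,"ty":0.04,"tz":10.2,"turn":0},
    {"tx":0,"ty":0.04,"tz":10.2,"turn":0}
  ]
}}

```text
time: 16.8
tcp_pos: [597.2, -85.7, 138.9]
tcp_rot: [-3.083, -0.601, 0.001]
wrist_force: [0.4, -0.2, -1.1]
finger_gap: 60.2
gripper_force: 22.1
```

Emit:
{"name": "play_rows", "arguments": {
  "deltas": [
    {"tx":0,"ty":0,"tz":0.2,"turn":0},
    {"tx":0,"ty":0,"tz":0.4,"turn":0},
    {"tx":0,"ty":0,"tz":0.6,"turn":0},
    {"tx":0,"ty":0,"tz":0.8,"turn":0},
    {"tx":0,"ty":0,"tz":1.0,"turn":0},
    {"tx":0,"ty":0,"tz":1.2,"turn":0},
    {"tx":0,"ty":0,"tz":1.4,"turn":0},
    {"tx":0,"ty":0,"tz":1.6,"turn":0},
    {"tx":0,"ty":0,"tz":1.8,"turn":0},
    {"tx":0,"ty":0,"tz":1.8,"turn":0},
    {"tx":0,"ty":0,"tz":1.8,"turn":0}
  ]
}}

```text
time: 17.9
tcp_pos: [597.4, -85.7, 121.3]
tcp_rot: [-3.084, -0.601, 0.0]
wrist_force: [0.0, -0.4, -0.7]
finger_gap: 60.3
gripper_force: 22.1
```

Tool at 121.3, floor at about 116: lower another 4.5 mm, then release.

Emit:
{"name": "play_rows", "arguments": {
  "deltas": [
    {"tx":0,"ty":0,"tz":0.1,"turn":0},
    {"tx":0,"ty":0,"tz":0.2,"turn":0},
    {"tx":0,"ty":0,"tz":0.3,"turn":0},
    {"tx":0,"ty":0,"tz":0.4,"turn":0},
    {"tx":0,"ty":0,"tz":0.45,"turn":0},
    {"tx":0,"ty":0,"tz":0.45,"turn":0},
    {"tx":0,"ty":0,"tz":0.45,"turn":0}
  ]
}}

```text
time: 18.6
tcp_pos: [597.5, -85.7, 116.8]
tcp_rot: [-3.084, -0.601, -0.0]
wrist_force: [0.1, 1.1, -1.5]
finger_gap: 59.8
gripper_force: 22.1
```

Emit:
{"name": "play_rows", "arguments": {
  "deltas": [
    {"tx":0,"ty":0,"tz":0,"turn":0},
    {"tx":0,"ty":0,"tz":0,"turn":0},
    {"tx":0,"ty":0,"tz":0,"turn":0},
    {"tx":0,"ty":0,"tz":0,"turn":0},
    {"tx":0,"ty":0,"tz":0,"turn":0},
    {"tx":0,"ty":0,"tz":0,"turn":0},
    {"tx":0,"ty":0,"tz":-2,"turn":0},
    {"tx":0,"ty":0,"tz":-5,"turn":0},
    {"tx":0,"ty":0,"tz":-9,"turn":0},
    {"tx":0,"ty":0,"tz":-12,"turn":0},
    {"tx":0,"ty":0,"tz":-12.4,"turn":0},
    {"tx":0,"ty":0,"tz":-12.4,"turn":0}
  ],
  "fingers": 100
}}

```text
time: 19.8
tcp_pos: [597.7, -85.8, 241.5]
tcp_rot: [3.083, 0.6, 0.002]
wrist_force: [0.4, 0.1, -0.9]
finger_gap: 85.4
gripper_force: 0.0
```

```bash
python3 -c "
from fit import *
c=shot('wrist','w8.png'); print(np.round(fit([c],597,-85,66,cup[2:]),2)); go(622,203.5,242)"
```

```text
[ 6.0882e+02 -8.0050e+01  3.7000e-01]
pos [597.2 -85.7 240.4] yaw 22.04 tilt [-0.0003 -0.    ] -> delta cm [ 13.15 -25.88  -0.16] t 19.9 gap 85.7
```

Emit:
{"name": "play_rows", "arguments": {
  "deltas": [
    {"tx":1,"ty":-2,"tz":0,"turn":0},
    {"tx":2.8,"ty":-5.5,"tz":0,"turn":0},
    {"tx":4.8,"ty":-9.5,"tz":0,"turn":0},
    {"tx":6.8,"ty":-13.5,"tz":0,"turn":0},
    {"tx":8.8,"ty":-17.5,"tz":0,"turn":0},
    {"tx":10.8,"ty":-21.5,"tz":0,"turn":0},
    {"tx":12.5,"ty":-24.5,"tz":0,"turn":0},
    {"tx":13.1,"ty":-25.9,"tz":0,"turn":0},
    {"tx":13.1,"ty":-25.9,"tz":0,"turn":0},
    {"tx":13.1,"ty":-25.9,"tz":0,"turn":0},
    {"tx":13.1,"ty":-25.9,"tz":0,"turn":0}
  ]
}}

```text
time: 20.95
tcp_pos: [621.8, 201.6, 240.4]
tcp_rot: [3.083, 0.597, -0.001]
wrist_force: [-0.5, -0.3, -1.2]
finger_gap: 85.4
gripper_force: 0.0
```

```bash
python3 w.py 622 203 0 w9.png;  python3 -c "
from v import *
c=arm.read_camera('wrist'); m=cm(c,'orange'); print(rimfit(c,m,622,203,0,cup,(0,480)).round(2)); print(arm.get_state()['joint_pos'])"
```

```text
[6.2404e+02 2.0387e+02 1.8000e-01]
[6.2404e+02 2.0387e+02 1.8000e-01]
pos [621.9 201.8 240.6] yaw 21.93 tilt [-0.0002 -0.0007] -> delta cm [ 0.28 -0.11 -0.14] t 21.0 gap 85.7
[624.12 205.27   0.96]
[-0.26028946  0.5769208  -0.22451121  1.51065424  0.13935094  1.06995682
 -1.70450945]
```

View pics/w9.png

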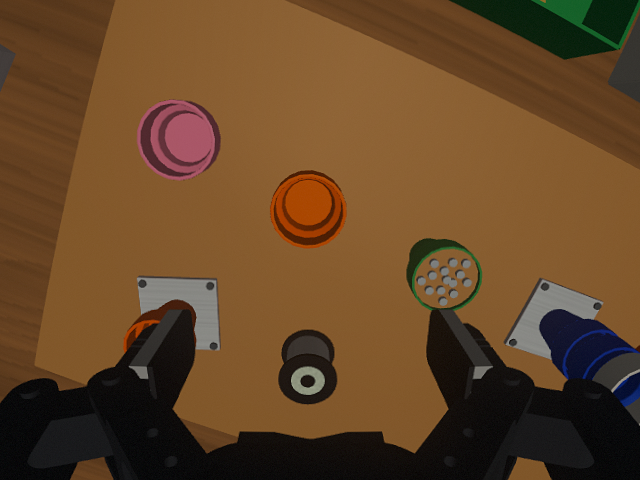

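Orange_plain is at (308,208), orange_base's plate at (178,313) and the spool at (308,370). The blue stack is at the right. The orange mask needs other thresholds.

```bash
python3 -c "
from v import *
im=cv2.imread('pics/w9.png');h=cv2.cvtColor(im,cv2.COLOR_BGR2HSV);l=cv2.cvtColor(im,cv2.COLOR_BGR2LAB)
for u,v in((308,203),(308,175),(308,237),(275,210),(308,120),(230,200),(400,150),(210,300)):print(u,v,h[v,u],l[v,u])
c=arm.read_camera('wrist')
for t in(20,28,36):print(t,np.round(fit([c],623,204,0,cup,t),2))
"
```

```text
308 203 [ 12 253 169] [109 166 181]
308 175 [ 13 240 174] [115 164 180]
308 237 [ 11 251 140] [ 87 163 173]
275 210 [ 11 249  89] [ 54 151 158]
308 120 [ 15 163 141] [115 141 161]
230 200 [ 15 165 136] [110 141 160]
400 150 [ 16 161 141] [115 140 161]
210 300 [ 36   9 135] [143 127 131]
20 [6.2374e+02 2.0390e+02 1.0000e-02]
28 [6.2384e+02 2.0393e+02 1.0000e-02]
36 [6.2379e+02 2.0399e+02 1.0000e-02]
```

Emit:
{"name": "play_rows", "arguments": {
  "deltas": [
    {"tx":0.26,"ty":-0.13,"tz":3,"turn":0},
    {"tx":0.26,"ty":-0.13,"tz":6,"turn":0},
    {"tx":0.26,"ty":-0.13,"tz":9,"turn":0},
    {"tx":0.26,"ty":-0.13,"tz":12,"turn":0},
    {"tx":0.26,"ty":-0.13,"tz":15,"turn":0},
    {"tx":0.26,"ty":-0.13,"tz":17,"turn":0},
    {"tx":0.26,"ty":-0.13,"tz":18.5,"turn":0},
    {"tx":0.26,"ty":-0.13,"tz":19.1,"turn":0},
    {"tx":0.26,"ty":-0.13,"tz":19.1,"turn":0},
    {"tx":0.26,"ty":-0.13,"tz":19.1,"turn":0}
  ]
}}

```text
time: 22.1
tcp_pos: [624.1, 205.8, 50.8]
tcp_rot: [-3.083, -0.6, -0.002]
wrist_force: [0.5, -1.0, 0.5]
finger_gap: 85.3
gripper_force: 0.0
```

Emit:
{"name": "play_rows", "arguments": {
  "deltas": [
    {"tx":0,"ty":0,"tz":0,"turn":0},
    {"tx":0,"ty":0,"tz":0,"turn":0},
    {"tx":0,"ty":0,"tz":0,"turn":0},
    {"tx":0,"ty":0,"tz":0,"turn":0},
    {"tx":0,"ty":0,"tz":0,"turn":0},
    {"tx":0,"ty":0,"tz":0,"turn":0},
    {"tx":0,"ty":0,"tz":0,"turn":0},
    {"tx":0,"ty":0,"tz":0,"turn":0}
  ],
  "fingers": 60
}}

```text
time: 22.9
tcp_pos: [624.2, 205.9, 50.8]
tcp_rot: [-3.084, -0.6, -0.002]
wrist_force: [-0.2, -0.8, 6.8]
finger_gap: 58.8
gripper_force: 20.4
```

Emit:
{"name": "play_rows", "arguments": {
  "deltas": [
    {"tx":0,"ty":0,"tz":-1,"turn":0},
    {"tx":0,"ty":0,"tz":-3,"turn":0},
    {"tx":0,"ty":0,"tz":-6,"turn":0},
    {"tx":0,"ty":0,"tz":-9,"turn":0},
    {"tx":0,"ty":0,"tz":-12,"turn":0},
    {"tx":0,"ty":0,"tz":-15,"turn":0},
    {"tx":0,"ty":0,"tz":-18,"turn":0},
    {"tx":0,"ty":0,"tz":-19.2,"turn":0},
    {"tx":0,"ty":0,"tz":-19.2,"turn":0},
    {"tx":0,"ty":0,"tz":-19.2,"turn":0}
  ]
}}

```text
time: 23.9
tcp_pos: [623.2, 205.5, 240.9]
tcp_rot: [3.083, 0.601, -0.002]
wrist_force: [0.4, -0.3, -1.3]
finger_gap: 59.2
gripper_force: 22.1
```

```bash
sed -i 's/<11)&(hsv\[...,1\]>190/<15)\&(hsv[...,1]>212/' v.py; python3 -c "
from v import *
go(457,286,242)
S=arm.read_camera('scene');D=arm.read_camera('side')
for c in(S,D):print(rimfit(c,cm(c,'orange'),458,286,6,cup,(0,480)).round(2))"
```

```text
pos [623.2 205.5 240.9] yaw 22.05 tilt [-0.001  -0.0004] -> delta cm [-12.38 -13.7   -0.1 ] t 23.9 gap 59.2
[459.69 283.94   1.  ]
[4.6263e+02 2.8285e+02 8.0000e-02]
```

Emit:
{"name": "play_rows", "arguments": {
  "deltas": [
    {"tx":-1,"ty":-1.1,"tz":0,"turn":0},
    {"tx":-2.7,"ty":-3,"tz":0,"turn":0},
    {"tx":-4.9,"ty":-5.4,"tz":0,"turn":0},
    {"tx":-7.1,"ty":-7.8,"tz":0,"turn":0},
    {"tx":-9.3,"ty":-10.2,"tz":0,"turn":0},
    {"tx":-11.2,"ty":-12.3,"tz":0,"turn":0},
    {"tx":-12,"ty":-13.2,"tz":0,"turn":0},
    {"tx":-12,"ty":-13.2,"tz":0,"turn":0},
    {"tx":-12,"ty":-13.2,"tz":0,"turn":0},
    {"tx":-12,"ty":-13.2,"tz":0,"turn":0}
  ]
}}

```text
time: 25.0
tcp_pos: [463.7, 282.3, 241.4]
tcp_rot: [3.084, 0.598, -0.0]
wrist_force: [-0.3, -1.4, -1.1]
finger_gap: 59.2
gripper_force: 22.2
```

```bash
sed -i 's/tz-49.1/tz-50.8/g; s/tz+16/tz+14/' v.py; python3 v.py orange 462.5 283 6
```

```text
base [4.6160e+02 2.8079e+02 5.0000e-02] [310.4 220. ]
held [4.6277e+02 2.8126e+02 2.0000e-02] rel tcp [-0.87 -1.06] [311. 355.]
pos [463.6 282.3 241.4] yaw 21.97 tilt [-0.0002 -0.0004] -> delta cm [-0.13 -0.    0.  ] t 25.1 gap 59.2
```

View pics/v.png

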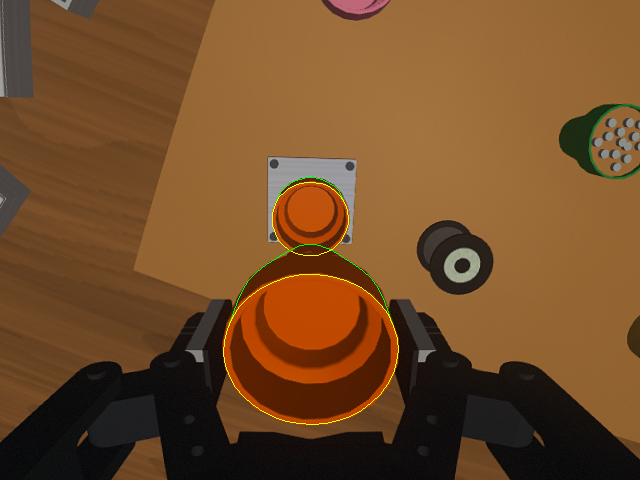

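The fits lie on both rims (base 310,218; held 311,350). I shift −1.3 mm in tool x and descend.

Emit:
{"name": "play_rows", "arguments": {
  "deltas": [
    {"tx":-0.13,"ty":0,"tz":1,"turn":0},
    {"tx":-0.13,"ty":0,"tz":3,"turn":0},
    {"tx":-0.13,"ty":0,"tz":5.5,"turn":0},
    {"tx":-0.13,"ty":0,"tz":8,"turn":0},
    {"tx":-0.13,"ty":0,"tz":10,"turn":0},
    {"tx":-0.13,"ty":0,"tz":11,"turn":0},
    {"tx":-0.13,"ty":0,"tz":11,"turn":0},
    {"tx":-0.13,"ty":0,"tz":11,"turn":0}
  ]
}}

```text
time: 25.85
tcp_pos: [461.8, 282.6, 132.2]
tcp_rot: [-3.083, -0.6, -0.0]
wrist_force: [-0.1, -0.7, -1.0]
finger_gap: 59.1
gripper_force: 22.2
```

Emit:
{"name": "play_rows", "arguments": {
  "deltas": [
    {"tx":0,"ty":0,"tz":0.3,"turn":0},
    {"tx":0,"ty":0,"tz":0.6,"turn":0},
    {"tx":0,"ty":0,"tz":0.9,"turn":0},
    {"tx":0,"ty":0,"tz":1.2,"turn":0},
    {"tx":0,"ty":0,"tz":1.5,"turn":0},
    {"tx":0,"ty":0,"tz":1.8,"turn":0},
    {"tx":0,"ty":0,"tz":2.1,"turn":0},
    {"tx":0,"ty":0,"tz":2.4,"turn":0},
    {"tx":0,"ty":0,"tz":2.4,"turn":0},
    {"tx":0,"ty":0,"tz":2.4,"turn":0}
  ]
}}

```text
time: 26.85
tcp_pos: [461.6, 282.5, 107.8]
tcp_rot: [3.084, 0.601, -0.0]
wrist_force: [0.7, 0.0, -0.5]
finger_gap: 58.9
gripper_force: 22.2
```

Emit:
{"name": "play_rows", "arguments": {
  "deltas": [
    {"tx":0,"ty":0,"tz":0.2,"turn":0},
    {"tx":0,"ty":0,"tz":0.4,"turn":0},
    {"tx":0,"ty":0,"tz":0.6,"turn":0},
    {"tx":0,"ty":0,"tz":0.8,"turn":0},
    {"tx":0,"ty":0,"tz":1.0,"turn":0},
    {"tx":0,"ty":0,"tz":1.2,"turn":0},
    {"tx":0,"ty":0,"tz":1.2,"turn":0},
    {"tx":0,"ty":0,"tz":1.2,"turn":0}
  ]
}}

```text
time: 27.65
tcp_pos: [461.6, 282.5, 95.8]
tcp_rot: [-3.084, -0.601, 0.0]
wrist_force: [-0.4, -0.7, -0.6]
finger_gap: 59.1
gripper_force: 22.2
```

Emit:
{"name": "play_rows", "arguments": {
  "deltas": [
    {"tx":0,"ty":0,"tz":0.15,"turn":0},
    {"tx":0,"ty":0,"tz":0.3,"turn":0},
    {"tx":0,"ty":0,"tz":0.45,"turn":0},
    {"tx":0,"ty":0,"tz":0.55,"turn":0},
    {"tx":0,"ty":0,"tz":0.65,"turn":0},
    {"tx":0,"ty":0,"tz":0.75,"turn":0},
    {"tx":0,"ty":0,"tz":0.82,"turn":0},
    {"tx":0,"ty":0,"tz":0.82,"turn":0},
    {"tx":0,"ty":0,"tz":0.82,"turn":0}
  ]
}}

```text
time: 28.55
tcp_pos: [461.6, 282.5, 87.6]
tcp_rot: [-3.084, -0.601, -0.0]
wrist_force: [-0.1, 0.1, -0.3]
finger_gap: 58.8
gripper_force: 22.2
```

Emit:
{"name": "play_rows", "arguments": {
  "deltas": [
    {"tx":0,"ty":0,"tz":0,"turn":0},
    {"tx":0,"ty":0,"tz":0,"turn":0},
    {"tx":0,"ty":0,"tz":0,"turn":0},
    {"tx":0,"ty":0,"tz":0,"turn":0},
    {"tx":0,"ty":0,"tz":0,"turn":0},
    {"tx":0,"ty":0,"tz":0,"turn":0},
    {"tx":0,"ty":0,"tz":-2,"turn":0},
    {"tx":0,"ty":0,"tz":-5,"turn":0},
    {"tx":0,"ty":0,"tz":-9,"turn":0},
    {"tx":0,"ty":0,"tz":-13,"turn":0},
    {"tx":0,"ty":0,"tz":-15.4,"turn":0},
    {"tx":0,"ty":0,"tz":-15.4,"turn":0}
  ],
  "fingers": 100
}}

```text
time: 29.75
tcp_pos: [462.7, 283.3, 244.9]
tcp_rot: [-3.082, -0.6, -0.008]
wrist_force: [0.7, 0.4, -1.0]
finger_gap: 85.2
gripper_force: 0.0
```

```bash
python3 -c "
from v import *
c=arm.read_camera('wrist'); c=arm.read_camera('wrist'); m=cm(c,'orange'); print(rimfit(c,m,462,282,36,cup,(0,480)).round(2)); go(598.5,-221,242)"
```

```text
[4.6161e+02 2.8132e+02 9.0000e-02]
pos [461.6 282.5 241.7] yaw 22.04 tilt [0.0006 0.0003] -> delta cm [-6.21e+00  5.18e+01 -4.00e-02] t 29.9 gap 85.5
```

Emit:
{"name": "play_rows", "arguments": {
  "deltas": [
    {"tx":-0.2,"ty":1.5,"tz":0,"turn":0},
    {"tx":-0.5,"ty":4.5,"tz":0,"turn":0},
    {"tx":-1,"ty":8.5,"tz":0,"turn":0},
    {"tx":-1.5,"ty":12.5,"tz":0,"turn":0},
    {"tx":-2,"ty":16.5,"tz":0,"turn":0},
    {"tx":-2.5,"ty":20.5,"tz":0,"turn":0},
    {"tx":-3,"ty":24.5,"tz":0,"turn":0},
    {"tx":-3.4,"ty":28.5,"tz":0,"turn":0},
    {"tx":-3.9,"ty":32.5,"tz":0,"turn":0},
    {"tx":-4.2,"ty":35,"tz":0,"turn":0},
    {"tx":-4.3,"ty":36,"tz":0,"turn":0}
  ]
}}

```text
time: 30.95
tcp_pos: [556.3, -71.1, 240.3]
tcp_rot: [3.084, 0.595, -0.004]
wrist_force: [-0.6, 1.2, -0.5]
finger_gap: 85.7
gripper_force: 0.0
```

Emit:
{"name": "play_rows", "arguments": {
  "deltas": [
    {"tx":-0.2,"ty":1.5,"tz":0,"turn":0},
    {"tx":-0.6,"ty":4.5,"tz":0,"turn":0},
    {"tx":-1,"ty":8.5,"tz":0,"turn":0},
    {"tx":-1.5,"ty":12.5,"tz":0,"turn":0},
    {"tx":-1.8,"ty":15,"tz":0,"turn":0},
    {"tx":-1.9,"ty":15.8,"tz":0,"turn":0},
    {"tx":-1.9,"ty":15.8,"tz":0,"turn":0},
    {"tx":-1.9,"ty":15.8,"tz":0,"turn":0},
    {"tx":-1.9,"ty":15.8,"tz":0,"turn":0}
  ]
}}

```text
time: 31.85
tcp_pos: [598.6, -219.3, 241.7]
tcp_rot: [-3.083, -0.604, -0.0]
wrist_force: [-0.4, -0.1, -0.4]
finger_gap: 85.6
gripper_force: 0.0
```

```bash
sed -i 's/^thr=45/thr=30/' w.py; python3 w.py 598.5 -221 0 w10.png
```

```text
[ 5.9878e+02 -2.2153e+02  2.0000e-02]
[ 5.9878e+02 -2.2153e+02  2.0000e-02]
pos [ 598.6 -219.4  241.7] yaw 22.14 tilt [0.     0.0004] -> delta cm [-0.06  0.2  -0.03] t 31.9 gap 85.4
```

Emit:
{"name": "play_rows", "arguments": {
  "deltas": [
    {"tx":-0.06,"ty":0.2,"tz":3,"turn":0},
    {"tx":-0.06,"ty":0.2,"tz":6,"turn":0},
    {"tx":-0.06,"ty":0.2,"tz":9,"turn":0},
    {"tx":-0.06,"ty":0.2,"tz":12,"turn":0},
    {"tx":-0.06,"ty":0.2,"tz":15,"turn":0},
    {"tx":-0.06,"ty":0.2,"tz":17,"turn":0},
    {"tx":-0.06,"ty":0.2,"tz":18.5,"turn":0},
    {"tx":-0.06,"ty":0.2,"tz":19.2,"turn":0},
    {"tx":-0.06,"ty":0.2,"tz":19.2,"turn":0},
    {"tx":-0.06,"ty":0.2,"tz":19.2,"turn":0}
  ]
}}

```text
time: 32.9
tcp_pos: [599.3, -223.0, 50.5]
tcp_rot: [3.083, 0.601, 0.002]
wrist_force: [-0.4, 0.1, 0.0]
finger_gap: 85.7
gripper_force: 0.0
```

Emit:
{"name": "play_rows", "arguments": {
  "deltas": [
    {"tx":0,"ty":0,"tz":0,"turn":0},
    {"tx":0,"ty":0,"tz":0,"turn":0},
    {"tx":0,"ty":0,"tz":0,"turn":0},
    {"tx":0,"ty":0,"tz":0,"turn":0},
    {"tx":0,"ty":0,"tz":0,"turn":0},
    {"tx":0,"ty":0,"tz":0,"turn":0},
    {"tx":0,"ty":0,"tz":0,"turn":0},
    {"tx":0,"ty":0,"tz":0,"turn":0}
  ],
  "fingers": 60
}}

```text
time: 33.7
tcp_pos: [599.3, -223.0, 50.6]
tcp_rot: [3.083, 0.601, 0.002]
wrist_force: [-1.1, 0.7, 7.4]
finger_gap: 59.9
gripper_force: 20.3
```

Emit:
{"name": "play_rows", "arguments": {
  "deltas": [
    {"tx":0,"ty":0,"tz":-1,"turn":0},
    {"tx":0,"ty":0,"tz":-3,"turn":0},
    {"tx":0,"ty":0,"tz":-6,"turn":0},
    {"tx":0,"ty":0,"tz":-9,"turn":0},
    {"tx":0,"ty":0,"tz":-12,"turn":0},
    {"tx":0,"ty":0,"tz":-15,"turn":0},
    {"tx":0,"ty":0,"tz":-18,"turn":0},
    {"tx":0,"ty":0,"tz":-20.2,"turn":0},
    {"tx":0,"ty":0,"tz":-20.2,"turn":0},
    {"tx":0,"ty":0,"tz":-20.2,"turn":0}
  ]
}}

```text
time: 34.7
tcp_pos: [598.7, -222.9, 252.3]
tcp_rot: [3.083, 0.601, 0.001]
wrist_force: [-0.7, -0.3, -1.6]
finger_gap: 59.5
gripper_force: 22.0
```

```bash
python3 -c "
from h import *
go(461.6,282.5,252)"
```

```text
pos [ 598.7 -222.9  252.3] yaw 22.04 tilt [ 0.0009 -0.0003] -> delta cm [  6.26 -52.     0.  ] t 34.7 gap 59.5
```

Emit:
{"name": "play_rows", "arguments": {
  "deltas": [
    {"tx":0.2,"ty":-1.5,"tz":0,"turn":0},
    {"tx":0.5,"ty":-4,"tz":0,"turn":0},
    {"tx":0.9,"ty":-7.5,"tz":0,"turn":0},
    {"tx":1.4,"ty":-11.5,"tz":0,"turn":0},
    {"tx":1.9,"ty":-15.5,"tz":0,"turn":0},
    {"tx":2.4,"ty":-19.5,"tz":0,"turn":0},
    {"tx":2.8,"ty":-23.5,"tz":0,"turn":0},
    {"tx":3.3,"ty":-27.5,"tz":0,"turn":0},
    {"tx":3.7,"ty":-31,"tz":0,"turn":0},
    {"tx":4,"ty":-33,"tz":0,"turn":0},
    {"tx":4.1,"ty":-34,"tz":0,"turn":0}
  ]
}}

```text
time: 35.8
tcp_pos: [507.8, 109.9, 251.1]
tcp_rot: [-3.082, -0.605, 0.002]
wrist_force: [-0.2, -0.5, -1.1]
finger_gap: 59.6
gripper_force: 22.0
```

Emit:
{"name": "play_rows", "arguments": {
  "deltas": [
    {"tx":0.2,"ty":-1.5,"tz":0,"turn":0},
    {"tx":0.6,"ty":-4.5,"tz":0,"turn":0},
    {"tx":1,"ty":-8.5,"tz":0,"turn":0},
    {"tx":1.5,"ty":-12.5,"tz":0,"turn":0},
    {"tx":1.9,"ty":-16,"tz":0,"turn":0},
    {"tx":2.2,"ty":-18,"tz":0,"turn":0},
    {"tx":2.2,"ty":-18,"tz":0,"turn":0},
    {"tx":2.2,"ty":-18,"tz":0,"turn":0},
    {"tx":2.2,"ty":-18,"tz":0,"turn":0}
  ]
}}

```text
time: 36.7
tcp_pos: [462.3, 281.4, 251.3]
tcp_rot: [3.083, 0.598, -0.001]
wrist_force: [0.2, -0.9, -0.3]
finger_gap: 59.3
gripper_force: 22.0
```

```bash
python3 -c "
from v import *
c=arm.read_camera('wrist');cv2.imwrite('pics/w11.png',c['color']); go(461.6,282.5,155)
m=cm(c,'orange'); print(rimfit(c,m,461.6,282,36,cup,(0,235)).round(2))"
```

```text
pos [462.4 281.4 251.4] yaw 21.95 tilt [-0.0001 -0.0006] -> delta cm [-0.03 -0.13  9.64] t 36.8 gap 59.3
[4.6338e+02 2.8171e+02 7.0000e-02]
```

View pics/w11.png

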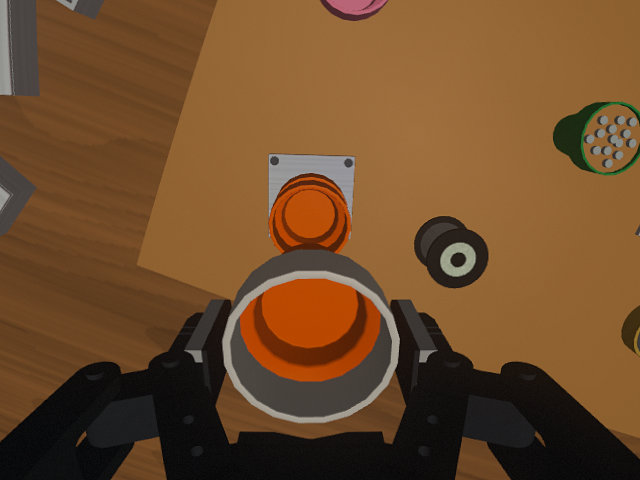

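Orange_white is held straight, with orange_plain nested cleanly at (310,215). I lower it.

Emit:
{"name": "play_rows", "arguments": {
  "deltas": [
    {"tx":0,"ty":-0.1,"tz":2,"turn":0},
    {"tx":0,"ty":-0.1,"tz":5,"turn":0},
    {"tx":0,"ty":-0.1,"tz":7.5,"turn":0},
    {"tx":0,"ty":-0.1,"tz":9,"turn":0},
    {"tx":0,"ty":-0.1,"tz":9.6,"turn":0},
    {"tx":0,"ty":-0.1,"tz":9.9,"turn":0},
    {"tx":0,"ty":-0.1,"tz":10.2,"turn":0},
    {"tx":0,"ty":-0.1,"tz":10.5,"turn":0},
    {"tx":0,"ty":-0.1,"tz":10.8,"turn":0},
    {"tx":0,"ty":-0.1,"tz":11.1,"turn":0},
    {"tx":0,"ty":-0.1,"tz":11.1,"turn":0},
    {"tx":0,"ty":-0.1,"tz":11.1,"turn":0}
  ]
}}

```text
time: 37.95
tcp_pos: [461.6, 283.6, 140.6]
tcp_rot: [-3.084, -0.601, 0.0]
wrist_force: [0.5, -0.2, -1.2]
finger_gap: 59.2
gripper_force: 22.0
```

Emit:
{"name": "play_rows", "arguments": {
  "deltas": [
    {"tx":0,"ty":0,"tz":0.2,"turn":0},
    {"tx":0,"ty":0,"tz":0.4,"turn":0},
    {"tx":0,"ty":0,"tz":0.6,"turn":0},
    {"tx":0,"ty":0,"tz":0.8,"turn":0},
    {"tx":0,"ty":0,"tz":1.0,"turn":0},
    {"tx":0,"ty":0,"tz":1.2,"turn":0},
    {"tx":0,"ty":0,"tz":1.4,"turn":0},
    {"tx":0,"ty":0,"tz":1.6,"turn":0},
    {"tx":0,"ty":0,"tz":1.8,"turn":0},
    {"tx":0,"ty":0,"tz":1.8,"turn":0},
    {"tx":0,"ty":0,"tz":1.8,"turn":0}
  ]
}}

```text
time: 39.05
tcp_pos: [461.6, 283.6, 122.6]
tcp_rot: [-3.084, -0.601, 0.0]
wrist_force: [-0.7, 0.1, -0.9]
finger_gap: 59.2
gripper_force: 22.0
```

Emit:
{"name": "play_rows", "arguments": {
  "deltas": [
    {"tx":0,"ty":0.1,"tz":0.1,"turn":0},
    {"tx":0,"ty":0.1,"tz":0.2,"turn":0},
    {"tx":0,"ty":0.1,"tz":0.3,"turn":0},
    {"tx":0,"ty":0.1,"tz":0.4,"turn":0},
    {"tx":0,"ty":0.1,"tz":0.5,"turn":0},
    {"tx":0,"ty":0.1,"tz":0.54,"turn":0},
    {"tx":0,"ty":0.1,"tz":0.54,"turn":0},
    {"tx":0,"ty":0.1,"tz":0.54,"turn":0}
  ]
}}

```text
time: 39.85
tcp_pos: [462.0, 282.7, 117.2]
tcp_rot: [-3.084, -0.601, 0.0]
wrist_force: [0.8, 0.7, -1.1]
finger_gap: 59.4
gripper_force: 22.0
```

Emit:
{"name": "play_rows", "arguments": {
  "deltas": [
    {"tx":0,"ty":0,"tz":0,"turn":0},
    {"tx":0,"ty":0,"tz":0,"turn":0},
    {"tx":0,"ty":0,"tz":0,"turn":0},
    {"tx":0,"ty":0,"tz":0,"turn":0},
    {"tx":0,"ty":0,"tz":0,"turn":0},
    {"tx":0,"ty":0,"tz":0,"turn":0},
    {"tx":0,"ty":0,"tz":-2,"turn":0},
    {"tx":0,"ty":0,"tz":-5,"turn":0},
    {"tx":0,"ty":0,"tz":-9,"turn":0},
    {"tx":0,"ty":0,"tz":-12,"turn":0},
    {"tx":0,"ty":0,"tz":-14,"turn":0},
    {"tx":0,"ty":0,"tz":-14,"turn":0}
  ],
  "fingers": 100
}}

```text
time: 41.05
tcp_pos: [462.9, 283.2, 259.9]
tcp_rot: [-3.082, -0.6, -0.006]
wrist_force: [0.2, -0.5, -0.4]
finger_gap: 85.7
gripper_force: 0.0
```

```bash
python3 -c "
from h import *
S=arm.read_camera('scene')['color'];D=arm.read_camera('side')['color']
a=cv2.resize(S[150:330,200:500],None,fx=2,fy=2); b=cv2.resize(D[150:380,180:340],None,fx=1.565,fy=1.565)[:360]
cv2.imwrite('pics/end.png',cv2.resize(cv2.hconcat([a,b]),None,fx=.93,fy=.93))"
```

```text
(no output)
```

View pics/end.png

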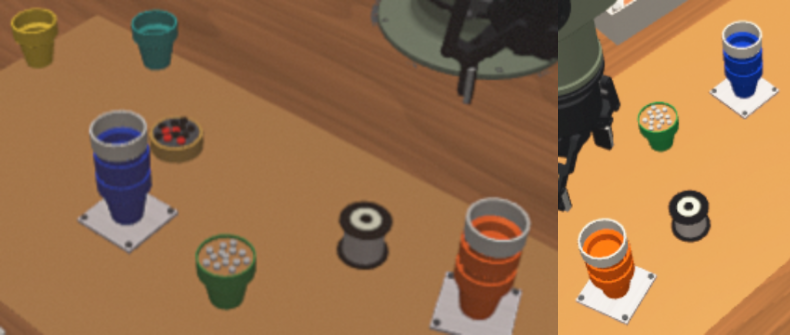

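Both stacks stand straight, white-rimmed cups on top: blue at crop (120,165), orange at (490,255). The bystanders are in place.

```bash
python3 -c "
from bench import arm
print(arm.hand_in())"
```

```text
the job is handed in; nothing more can be done
None
```

Both stacks are nested with the white-rimmed cup on top, the bystanders look unmoved in the final pictures, and the job was handed in at about 41 s; no verdict came back.

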